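# Hang the headphones over the studio rail

## Task

Put the headphones away: hang them by the headband over a free stretch of the wooden bar, squarely across it with one ear cup on each side and roughly level, clear of the tape roll. Set them down on the bar rather than dropping them, and leave the tape roll and the other things on the bench where they are.

Things in the scene. Friction and masses are not known exactly. Their poses are not given: they have to be found in the camera images.
- headphones: Rigid black headphones, 0.2 kg, standing on two flat-bottomed ear cups. Origin: on the bench midway between the cups; z up, y cup to cup (162 mm overall), x across the band. Cups 30 (y) x 60 (x) x 72 mm high, 100 mm gap between. Arched band 26 mm wide (x), top at 157 mm; its middle 30 mm (y) is a padded block 30 mm wide (x), 135 to 157 mm above the origin: grip it from above, closing along x.
- pad_under (a point): Point on the headphones: centre of the underside of the head pad, 135 mm straight above the headphones' origin, axes as theirs. This rests on the bar. Flat for 30 mm in y, then sloping down at about 20 degrees on both sides.
- rail: Fixed wooden stand: level round bar, 22 mm diameter, along its y, between two square posts 24 mm thick centred 180 mm either side of the middle (336 mm of bar between). Posts end level with the bar's top, 155 mm above the bench. Feet 100 (x) x 34 (y) x 20 mm high under the posts, joined by a strut 20 mm high. Origin: on the bench under the bar's middle; z up.
- bar_top (a point): Top of the bar at its middle, 155 mm above the bench; y along the bar, z up.
- tape_roll: Masking tape roll threaded on the bar and hanging from it, up to 120 mm either side of its middle. Outer diameter 104 mm, hole 76 mm, 36 mm wide along the bar. Origin: centre of its hole, 38 mm under the bar's top; y along the bar. Its top is 14 mm above the bar's top. It slides along the bar when pushed with about 1 N.
- brush_jar: Glass jar 84 mm in diameter and 110 mm high with paint brushes standing in it, up to 280 mm high. Origin: centre of its underside. A bystander.
- tin: Empty open steel tin, 90 mm in diameter, 55 mm high. Origin: centre of its underside. A bystander.
- medium_jar: Small closed amber jar, 66 mm in diameter, 85 mm high. Origin: centre of its underside. A bystander.

How it is judged:
At the end, for the whole second after the job is handed in: Headphones at rest and released on the bar between the posts: pad middle within 25 mm of the bar line sideways, 8 mm below to 10 mm above its top; cup-to-cup line within 0.35 rad of square to the bar, tilt under 0.3 rad, bearing on the stand, not touching the tape roll (x of pad_under in the frame of bar_top between -0.025 and 0.025 m and y of pad_under in the frame of bar_top between -0.155 and 0.155 m and z of pad_under in the frame of bar_top between -0.008 and 0.01 m and angle between the y axis of headphones and the x axis of rail, either way round below 0.35 rad and angle between headphones's own z axis and vertical below 0.3 rad and contact force between headphones and tape_roll below 0.05 N and contact force between headphones and rail above 0.5 N and contact force between headphones and the fingers below 0.05 N and linear speed of headphones below 0.03 m/s and angular speed of headphones below 0.3 rad/s).
It fails at once if the headphones are dropped (loose from the fingers and falling faster than 0.7 m/s, a free fall of about 25 mm) (contact force between headphones and the fingers below 0.01 N and linear speed of headphones above 0.7 m/s).
It fails at once if the tape roll is pushed more than 25 mm along the bar (distance of tape_roll from where it was at the start of the episode above 0.025 m).
It fails at once if the brush jar is moved more than 30 mm or tipped (distance of brush_jar from where it was at the start of the episode above 0.03 m or angle between brush_jar's own z axis and vertical above 0.4 rad).
It fails at once if the tin is moved more than 30 mm or tipped (distance of tin from where it was at the start of the episode above 0.03 m or angle between tin's own z axis and vertical above 0.4 rad).
It fails at once if the small jar is moved more than 30 mm or tipped (distance of medium_jar from where it was at the start of the episode above 0.03 m or angle between medium_jar's own z axis and vertical above 0.4 rad).
It also fails if it takes over 43 s, if anything falls off the work surface, if the arm or the gripper's body presses on something with over 40 N, if the wrist force passes 120 N, or if a joint passes its speed limit or range.

## Robot

A 6-joint arm with a two-finger parallel gripper is mounted at the origin on the work surface. World frame = base frame: x ahead of the robot, y to its left, z up, the work surface at z = 0. Lengths are in m, angles in rad, forces in N, time in s.
With the tool pointing down it reaches from about 0.325 to 0.775 m from the base axis. Payload 5.5 kg.
Tool frame: the origin (TCP) lies midway between the tips of the shut fingers; the grasp point (between the pads) lies 19 mm behind it; z points along the fingers, y is the line along which they close (so a half turn about z gives the same grasp; the last joint's range is limited). The gripper opens to 85 mm and grips with 20 to 120 N. Pads are 22 mm wide; open, the fingers measure 114 mm over their backs; the gripper's body (76 mm by 85 mm) begins 54 mm behind the grasp point. The pads swing forward as they close: fully open they stand 13 mm farther back than shut.
Start: joints at [-1.24, 0.091, 1.231, -0, 1.82, -0.057], TCP at [0.227, -0.555, 0.231] pointing down, gripper open.
Joint ranges: [-2.87, 2.87], [-0.86, 2.18], [0.17, 2.46], [-1.51, 4.65], [0.06, 2.69], [-2.65, 2.65]. Speed limits (rad/s): [2.57, 2.57, 3.01, 3.14, 3.14, 3.14].

## Interface

Orientations are given as a unit quaternion [x, y, z, w].
In Python, from plant import arm, imaging gives the robot as it stands. Calls block until the motion is done:
- arm.reach(position, orientation): joint-space move of the TCP to a pose.
- arm.move_l(position, rot=None, rate=0.15): straight line of the TCP; rot=None keeps the orientation; rate is the mean speed in m/s.
- arm.set_joints(angles): joint-space move.
- arm.move_gripper(opening, strength=None): opening from 0.0 (shut) to 1.0 (fully open); strength is the grip in N (None keeps the last); returns when the fingers have stopped.
- arm.dwell(seconds).
- arm.ik(position, orientation): joint angles nearest the present ones, or None.
- arm.sense(): the state.
- imaging.capture(name): name is "scene" or "top" or "wrist"; returns a dict with "color" (420x560x3 uint8, red, green, blue), "fx", "fy", "cx", "cy" (pixels), "xyz" and "orientation" of the camera in the world; the wrist camera has in their place "T_tool_cam" (4x4, takes a point from camera to tool coordinates, whose origin is the TCP and whose axes are the flange's). Camera axes: x right, y down, z forward; pixel columns grow to the right and rows downward; lengths in m; the calibration is good to about 2 mm. A picture is of the moment at which its call begins: read the wrist's pose just before it. There is no depth.
A pose or a line that the arm cannot do raises arm.IKError and nothing moves.
- arm.sign_off(): hands the job in; it is judged then, once.
The state is a dict: "clock": time; "joint_pos": joint angles; "qvel": joint speeds; "effort": joint torques, N m; "position": TCP position; "orientation": TCP orientation; "force": force on the tool from outside, world axes, zero at the start; "moment": the same for the moment, N m; "finger_gap": opening from 0.0 (shut) to 1.0 (fully open); "finger_force": force on a finger pad.
Only numpy, scipy, OpenCV 4.12 (cv2) and the standard library are available. Lean on these libraries where they do the work, as an engineer would, in place of code of your own. Each camera call takes 0.05 s, during which the arm holds its last target. There are 200 camera calls.

## Working session

There is one attempt and no reset: what is moved stays moved. The work goes in short steps, each a Python script; the robot and the scene stay as the last script left them, time stands still between calls to the robot, and variables do not carry over. Pictures are saved under pics/ and viewed, at most 10 in all, crops included, and the job is handed in when it is done.

```bash
mkdir -p pics; python3 - <<'E'
from plant import arm, imaging
import cv2
for n in ("scene","top"):
    c=imaging.capture(n); cv2.imwrite(f"pics/{n}0.png",c["color"][:,:,::-1]); print(n,c["fx"],c["fy"],c["cx"],c["cy"],c["xyz"],c["orientation"])
print(arm.sense())
E
```

```text
scene 384.38478970541865 384.38478970541865 285.7783520682881 209.02962591467843 [0.99299035 0.25196694 0.81544554] [ 0.35892011  0.87536134 -0.30318298 -0.11401299]
top 468.78753214417253 468.78753214417253 280.70500164229884 216.54306648683306 [ 0.41529575 -0.14888765  1.39361196] [-0.70051418  0.70969447 -0.0602555   0.04452998]
{'clock': 0.1, 'joint_pos': array([-1.23970947e+00,  9.18457717e-02,  1.23176752e+00,  3.55085964e-05,
        1.81981335e+00, -5.67180351e-02]), 'qvel': array([ 4.90382254e-04, -9.64974642e-04, -3.96836346e-03, -9.56091526e-05,
       -9.82286163e-04,  8.32128145e-05]), 'effort': array([ 2.95544989e-03, -4.60217929e+01, -4.19219220e+01, -5.78602203e-05,
        1.06021960e-02,  2.29896170e-05]), 'position': array([ 0.22681134, -0.55520601,  0.23022554]), 'orientation': array([ 9.81258496e-01,  1.92693860e-01, -1.08354005e-04, -9.10731793e-04]), 'force': array([-0.21580216, -1.05801306, -1.11644079]), 'moment': array([-0.05589595, -0.03547086, -0.01387172]), 'finger_force': 0.0, 'finger_gap': 1.0005077382929455}
```

View pics/top0.png

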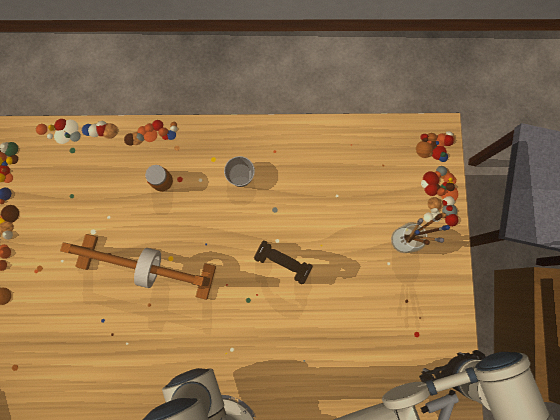

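View pics/scene0.png

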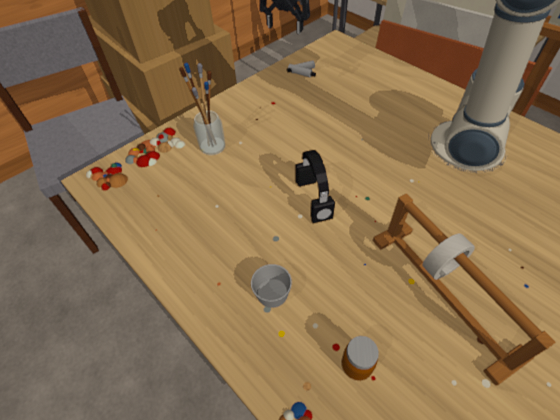

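The top view shows the headphones at about (283,262), with cups near (262,252) and (304,272). The bar runs from (65,247) to (208,281) and the tape roll is at (148,267). The free stretch is to the left of the tape. The scene view agrees, with the pad near (316,160).

```bash
cat > h.py <<'E'
import numpy as np, cv2
from scipy.spatial.transform import Rotation as R
from plant import arm, imaging
def pose(c):
    if "xyz" in c: return np.array(c["xyz"]), R.from_quat(c["orientation"]).as_matrix()
    T=c["T"]@c["T_tool_cam"]; return T[:3,3],T[:3,:3]
def wrist():
    s=arm.sense(); c=imaging.capture("wrist"); T=np.eye(4); T[:3,:3]=R.from_quat(s["orientation"]).as_matrix(); T[:3,3]=s["position"]; c["T"]=T; return c
def ray(c,u,v):
    o,M=pose(c); return o, M@np.array([(u-c["cx"])/c["fx"],(v-c["cy"])/c["fy"],1.])
def onz(c,p,z):
    o,d=ray(c,*p); return o+d*(z-o[2])/d[2]
def proj(c,P):
    o,M=pose(c); q=M.T@(np.array(P)-o); return np.array([c["fx"]*q[0]/q[2]+c["cx"],c["fy"]*q[1]/q[2]+c["cy"]])
def two(c1,p1,c2,p2):
    o1,d1=ray(c1,*p1);o2,d2=ray(c2,*p2)
    t=np.linalg.lstsq(np.c_[d1,-d2],o2-o1,rcond=None)[0]; a=o1+t[0]*d1;b=o2+t[1]*d2
    return (a+b)/2,np.linalg.norm(a-b)
E
python3 - <<'E'
from h import *
np.set_printoptions(precision=4,suppress=True)
t=imaging.capture("top"); s=imaging.capture("scene")
im=t["color"][:,:,::-1].copy()
m=(im.max(2)<60).astype(np.uint8); w=np.zeros_like(m); w[230:300,235:330]=1; m*=w
n,l,st,ce=cv2.connectedComponentsWithStats(m); k=1+np.argmax(st[1:,4])
pts=np.argwhere(l==k)[:,::-1].astype(np.float32); print("hp",st[k],ce[k],cv2.minAreaRect(pts))
hsv=cv2.cvtColor(im,cv2.COLOR_BGR2HSV)
print("hsv bar",hsv[258,110],hsv[262,125],"table",hsv[230,120], "tape",hsv[262,148])
a=cv2.resize(im[225:310,235:335],None,fx=4,fy=4,interpolation=cv2.INTER_CUBIC)
b=cv2.resize(im[225:310,55:225],None,fx=4,fy=4,interpolation=cv2.INTER_CUBIC)[:, :]
sc=s["color"][:,:,::-1]
d=cv2.resize(sc[140:235,280:350],None,fx=3,fy=3,interpolation=cv2.INTER_CUBIC)
out=np.zeros((340+290,800,3),np.uint8); out=np.zeros((600,800,3),np.uint8)
b=cv2.resize(im[230:305,55:225],None,fx=4,fy=4,interpolation=cv2.INTER_CUBIC)
out[:300,:680]=b; a=cv2.resize(im[235:295,245:325],None,fx=5,fy=5,interpolation=cv2.INTER_CUBIC)
out[300:600,:400]=a; out[305:590,420:630]=d
cv2.imwrite("pics/crop1.png",out)
for p in [(65,247),(208,281)]: print(onz(t,p,.155))
print(onz(t,(283,262),.157), onz(t,(148,267),.169))
E
```

```text
hp [255 241  57  43 646] [284.4536 261.8901] ((282.8964538574219, 262.20263671875), (55.60270309448242, 21.46937370300293), 27.072078704833984)
hsv bar [ 14 189 155] [ 14 189 159] table [ 17 146 201] tape [ 19  49 187]
[0.526  0.3887 0.155 ]
[0.4323 0.0144 0.155 ]
[ 0.479  -0.1821  0.157 ] [0.4702 0.1674 0.169 ]
```

View pics/crop1.png

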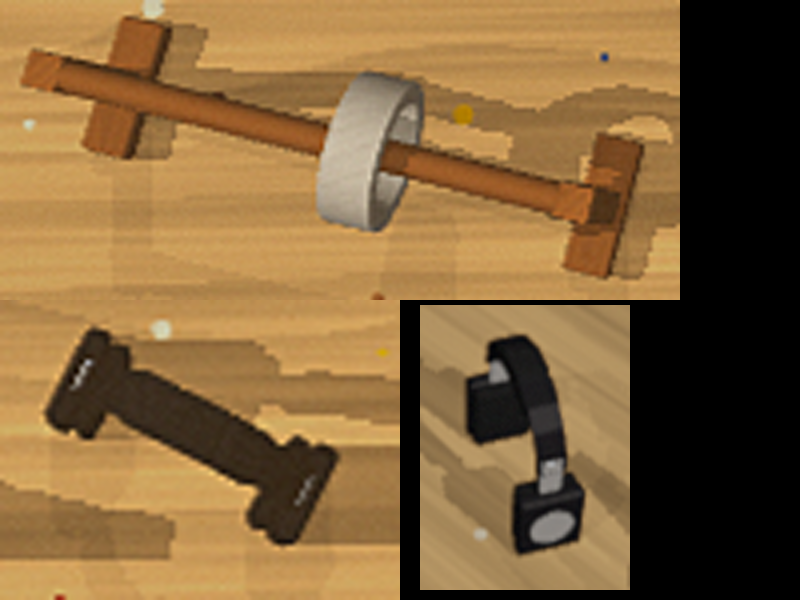

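```bash
python3 - <<'E'
from h import *
np.set_printoptions(precision=4,suppress=True)
t=imaging.capture("top")
A=onz(t,(65.5,247.5),.155);B=onz(t,(198.3,280.5),.155);print("posts",A,B,np.linalg.norm(A-B),"exp .36")
ry=(A-B)/np.linalg.norm(A-B); mid=(A+B)/2; ryaw=np.arctan2(-ry[0],ry[1]); print("mid",mid,"rail yaw",ryaw)
# tape: top-of-roll rims on bar line
for p in [(55+322/4,230+150/4),(55+395/4,230+155/4)]:print("tape edge",(onz(t,p,.15)-mid)@ry)
c1=onz(t,(263,251.4),.072);c2=onz(t,(303.6,273),.072);print("cups",c1,c2,np.linalg.norm(c1-c2),"exp .132")
c=(c1+c2)/2; d=c1-c2; hyaw=np.arctan2(-d[0],d[1]); print("hp",c,hyaw)
# tool down, tool y along headphones x
def q(yaw):  # tool y along world angle yaw
    y=np.array([np.cos(yaw),np.sin(yaw),0]);z=np.array([0,0,-1.]);return R.from_matrix(np.c_[np.cross(y,z),y,z]).as_quat()
for yaw in (hyaw,hyaw+np.pi):
    print("grasp",arm.ik([c[0],c[1],.24],q(yaw)))
P=mid+.085*ry
for yaw in (ryaw+np.pi/2,ryaw-np.pi/2):
    print("place",arm.ik([P[0],P[1],.33],q(yaw)), arm.ik([P[0],P[1],.155],q(yaw)))
E
cat >> h.py <<'E'
def q(yaw):
    y=np.array([np.cos(yaw),np.sin(yaw),0]);z=np.array([0,0,-1.]);return R.from_matrix(np.c_[np.cross(y,z),y,z]).as_quat()
E
```

```text
posts [0.5247 0.3874 0.155 ] [0.434  0.0396 0.155 ] 0.3593574450797728 exp .36
mid [0.4793 0.2135 0.155 ] rail yaw -0.25509347893433937
tape edge -0.010613699698787848
tape edge -0.05774342429717836
cups [ 0.5139 -0.1285  0.072 ] [ 0.4519 -0.2417  0.072 ] 0.12909162600292806 exp .132
hp [ 0.4829 -0.1851  0.072 ] -0.5013097024998948
grasp [-0.4318 -0.1299  1.4334 -0.      1.8381  0.0695]
grasp None
place [ 0.475   0.0856  1.0597 -0.      1.9963 -0.8407] [ 0.475   0.0396  1.4191 -0.      1.6829 -0.8407]
place [ 0.475   0.0856  1.0597 -0.      1.9963  2.3009] [ 0.475   0.0396  1.4191 -0.      1.6829  2.3009]
```

```bash
python3 - <<'E'
from h import *
arm.reach([.4829,-.1851,.30],q(-.501)); arm.dwell(.3)
c=wrist(); cv2.imwrite("pics/w1.png",c["color"][:,:,::-1]); np.save("w1.npy",c,allow_pickle=True); print(arm.sense()["clock"],proj(c,[.483,-.185,.157]))
E
```

```text
2.2667 [279.01086881 192.97149134]
```

View pics/w1.png

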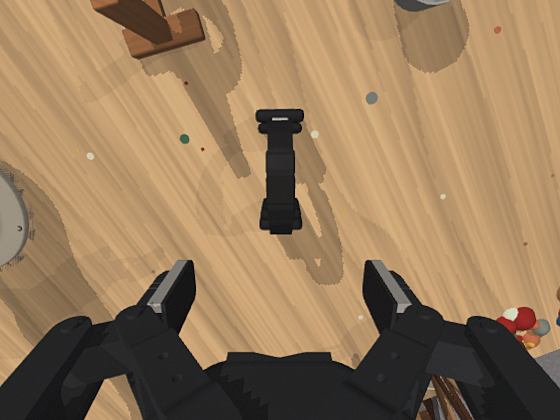

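The pad is at about (280,177), roughly centred in columns. It should project to row 193, so I'll enlarge the crop with stretched contrast.

```bash
python3 - <<'E'
from h import *
c=np.load("w1.npy",allow_pickle=True).item(); im=c["color"][:,:,::-1][95:245,240:320]
b=cv2.resize(np.clip(im.astype(float)*4,0,255).astype(np.uint8),None,fx=4,fy=4,interpolation=cv2.INTER_CUBIC); cv2.imwrite("pics/w1c.png",b)
print(pose(c)[0]); yaw=-.501
X=np.array([np.cos(yaw),np.sin(yaw),0]);Y=np.array([-np.sin(yaw),np.cos(yaw),0]);o=np.array([.483,-.185,0])
for n,p in {"padtop+":(0,.015,.157),"padtop-":(0,-.015,.157),"cup+ top out":(0,.081,.072),"cup+ in":(0,.051,.072),"cup- top out":(0,-.081,.072)}.items(): print(n,proj(c,o+X*p[0]+Y*p[1]+np.array([0,0,p[2]])))
E
```

```text
[ 0.5204501  -0.11664536  0.44260979]
padtop+ [278.98470199 178.52630698]
padtop- [279.03623347 206.97385137]
cup+ top out [278.8645271  109.92659639]
cup+ in [278.9104672  135.34505689]
cup- top out [279.08757226 233.3365287 ]
```

View pics/w1c.png

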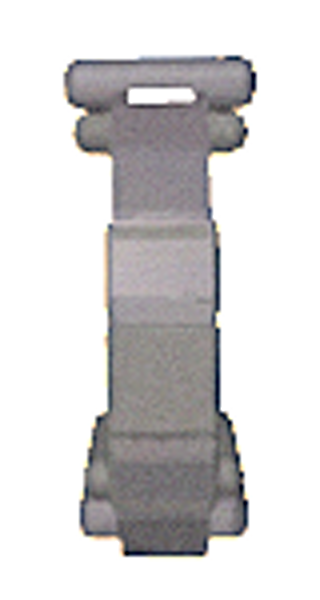

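The zoom puts the pad at rows 176–203 and columns 267–294. The cup edges match the estimate to within 1 px, and the pad to within 3 mm. Grasping now.

```bash
python3 - <<'E'
from h import *
np.set_printoptions(precision=3,suppress=True)
arm.move_gripper(.75); 
arm.move_l([.484,-.183,.138],rate=.12); s=arm.sense(); print(s["position"],s["force"])
arm.move_gripper(0,60); s=arm.sense(); print("gap",s["finger_gap"]*85,s["finger_force"],s["force"])
arm.move_l([.484,-.183,.16],rate=.05); arm.dwell(.3)
s=arm.sense(); print(s["clock"],s["finger_gap"]*85,s["finger_force"],s["force"],s["moment"])
arm.move_l([.484,-.183,.345],rate=.15)
s=arm.sense(); print(s["clock"],s["finger_gap"]*85,s["finger_force"],s["force"])
for n in ("scene",):
    c=imaging.capture(n); cv2.imwrite("pics/lift.png",c["color"][:,:,::-1])
c=wrist(); cv2.imwrite("pics/lift.png",np.hstack([cv2.imread("pics/lift.png")[:,80:480],c["color"][:,80:480,::-1]]))
E
```

```text
[ 0.484 -0.183  0.139] [-0.229 -0.788  0.635]
gap 28.32616704900819 61.638103723526 [ 1.115 -0.084  3.041]
5.4167 28.24604791461891 60.96514105796814 [-0.204 -0.608 -3.115] [ 0.005 -0.006  0.003]
6.8 28.58490791119332 60.972265005111694 [-0.015 -0.278 -2.618]
```

View pics/lift.png

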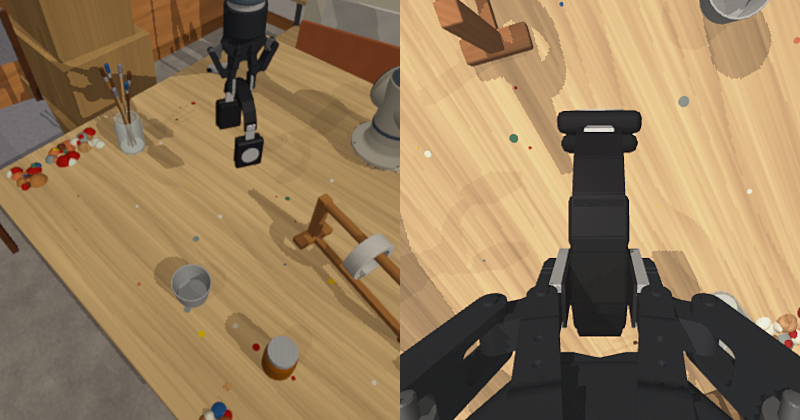

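The grip is good: the headphones are level and the fingers are on the pad. Next I carry them above the free stretch of bar and check the alignment there.

```bash
python3 - <<'E'
from h import *
np.set_printoptions(precision=3,suppress=True)
mid=np.array([.4793,.2135,.155]);ry=np.array([.2524,.9676,0]);P=mid+.083*ry
arm.reach([P[0],P[1],.36],q(-.2551+np.pi/2)); arm.dwell(.5)
s=arm.sense(); print(s["clock"],s["position"],s["finger_gap"]*85,s["force"])
c=wrist(); np.save("w2.npy",c,allow_pickle=True)
im=c["color"][:,:,::-1].copy()
rx=np.array([ry[1],-ry[0],0])
for yy in np.arange(-.16,.17,.02):
    for sx in (-.011,.011):
        p=proj(c,mid+ry*yy+rx*sx+[0,0,-.011]); 
        if 0<=p[0]<560 and 0<=p[1]<420: cv2.circle(im,tuple(int(round(v)) for v in p),2,(0,255,0),-1)
cv2.imwrite("pics/w2.png",im)
E
```

```text
9.1417 [0.5   0.294 0.36 ] 28.467661097794867 [ 0.687 -0.048 -2.191]
```

View pics/w2.png

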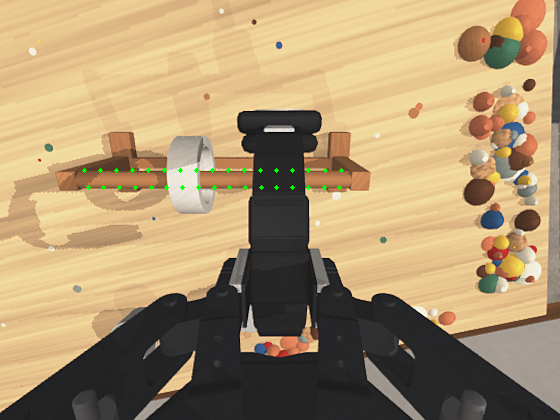

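The drawn bar edges (rows 171–188) lie on the imaged bar. The tape's near edge is at column 214 and the headphones are at column 279, so they are clear and square. Lowering with a force check.

```bash
python3 - <<'E'
from h import *
np.set_printoptions(precision=3,suppress=True)
x,y,_=arm.sense()["position"]
arm.move_l([x,y,.18],rate=.1); arm.move_l([x,y,.168],rate=.03); arm.dwell(.3)
f0=arm.sense()["force"][2]; z=.168
while z>.152:
    z-=.0015; arm.move_l([x,y,z],rate=.03); arm.dwell(.1); f=arm.sense()["force"]
    print(round(z,4),f)
    if f[2]-f0>2.5: break
c=wrist(); im=imaging.capture("scene")["color"]
cv2.imwrite("pics/low.png",np.hstack([im[140:420,200:560,::-1],c["color"][100:380,100:500,::-1]]))
s=arm.sense();print(s["clock"],s["position"],s["moment"])
E
```

```text
0.1665 [ 0.004  0.217 -3.139]
0.165 [-0.275  0.009 -2.073]
0.1635 [-0.146  0.046 -2.351]
0.162 [-0.55   0.041 -2.852]
0.1605 [-0.3    0.678 -1.805]
0.159 [ 0.451  0.41  -2.635]
0.1575 [-2.154 -1.331  4.497]
14.5417 [0.5   0.294 0.158] [-0.25   0.344  0.011]
```

View pics/low.png

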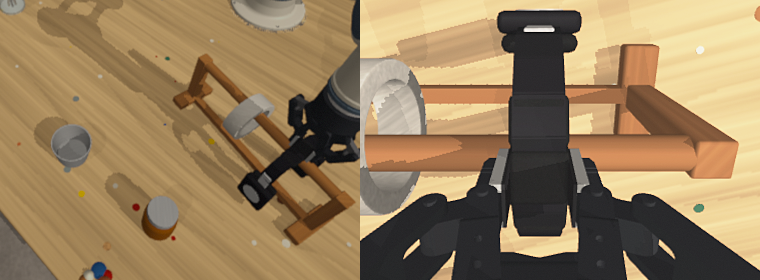

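Contact came at z≈0.158, against 0.159 expected, and the bar is under the pad. Releasing a little, then backing off.

```bash
python3 - <<'E'
from h import *
np.set_printoptions(precision=3,suppress=True)
x,y,z=arm.sense()["position"]
arm.move_gripper(.40,20); arm.dwell(.4); s=arm.sense(); print(s["finger_gap"],s["finger_force"],s["force"])
arm.move_gripper(.6); arm.dwell(.3)
arm.move_l([x,y,.19],rate=.05); arm.move_l([x,y,.32],rate=.12); arm.dwell(.5)
s=arm.sense(); print(s["clock"],s["force"],s["finger_force"])
c=wrist(); im=imaging.capture("scene")["color"]
cv2.imwrite("pics/rel.png",np.hstack([im[140:420,200:560,::-1],c["color"][100:380,100:500,::-1]]))
E
```

```text
0.3997062205955286 0.0 [-0.094  0.053  0.031]
18.3167 [0.321 0.11  0.862] 0.0
```

View pics/rel.png

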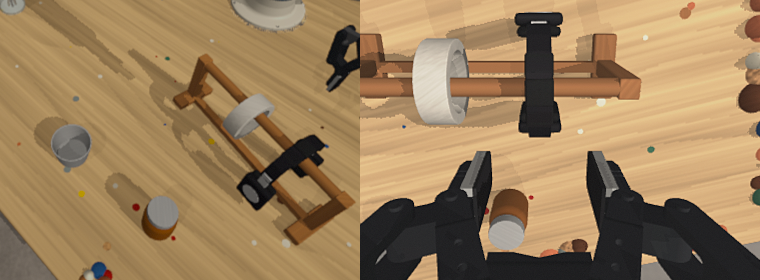

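The headphones hang squarely across the bar with a cup on each side, level, clear of the tape (crop column 468 against 515) and free of the fingers.

```bash
python3 -c "
from plant import arm
print(arm.sign_off())"
```

```text
the job is handed in; nothing more can be done
None
```

The headphones hang squarely and level across the free stretch of the bar, clear of the tape roll, and the job is handed in at about 18 s of the 43 s; sign-off returned no verdict.

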